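Hang the blue nut driver in the rack and lock the keeper bar

TASK

Pull the blue nut driver straight up out of the white stand, hang it in the empty slot of the steel rack by sliding its shaft in sideways through the mouth until it is at the back of the slot, and let it down so that its collar rests flat on the plate with the handle upright. Then swing the orange keeper bar shut across the slot mouths until it is fully home in its detent. Leave the other drivers and the black dust cap where they are.

Things in the scene. Friction and masses are not known exactly. Their poses are not given: they have to be found in the camera images.
- stand: White canister with a steel top, 62 mm (x) by 182 mm (y), 95 mm high, fixed; three holes of diameter 20 mm in the top (10 mm thick, hollow below) at y -58, 0 and 58 mm in its frame, each with one nut driver whose collar rests on the top. Origin: centre of the underside, on the table.
- blue_driver: Nut driver, 165 mm, handle up: blue handle 80 mm tall, diameter 25 mm, with a collar of diameter 30 mm (6 mm thick) at its foot; below it a steel shaft, diameter 7 mm, ending in a dark socket, diameter 15 mm, 20 mm long. Origin: centre of the collar's underside (handle 0 to +80 mm, socket end at -85 mm); z up the handle. The one to move. It starts in any one of the stand's three holes.
- blue_driver_tip (a point): The socket end of the blue nut driver: the centre of its lower end face.
- yellow_driver: Nut driver, 165 mm, handle up: yellow handle 80 mm tall, diameter 25 mm, with a collar of diameter 30 mm (6 mm thick) at its foot; below it a steel shaft, diameter 7 mm, ending in a dark socket, diameter 15 mm, 20 mm long. Origin: centre of the collar's underside (handle 0 to +80 mm, socket end at -85 mm); z up the handle. Stays in the stand.
- red_driver: Nut driver, 165 mm, handle up: red handle 80 mm tall, diameter 25 mm, with a collar of diameter 30 mm (6 mm thick) at its foot; below it a steel shaft, diameter 7 mm, ending in a dark socket, diameter 15 mm, 20 mm long. Origin: centre of the collar's underside (handle 0 to +80 mm, socket end at -85 mm); z up the handle. Stays in the stand.
- grey_driver: Nut driver, 165 mm, handle up: grey handle 80 mm tall, diameter 25 mm, with a collar of diameter 30 mm (6 mm thick) at its foot; below it a steel shaft, diameter 7 mm, ending in a dark socket, diameter 15 mm, 20 mm long. Origin: centre of the collar's underside (handle 0 to +80 mm, socket end at -85 mm); z up the handle. Already hangs in the rack's other slot; stays there.
- rack: White rack, fixed, with a steel plate (8 mm thick, top at 110 mm) from x -30 to 31, y -75 to 80 mm in its frame; rear wall below x 23 to 31, foot plate 8 mm high. Two slots 12 mm wide run from the front edge (x -30) to x 6, at y -28 (empty) and y 28 mm (grey driver); mouths flare to 24 mm over the first 12 mm. Sockets do not fit down through a slot. Origin: on the table below the seats; z up.
- empty_slot (a point): Where the middle of the blue driver's collar underside belongs: in the empty slot, 6 mm before its closed end, on the plate's upper face (rack frame 0, -28, 110 mm). Axes as the rack's.
- keeper_bar (a joint): Angle of the keeper bar, rad: 0 shut (bar along the rack's front edge, in the detent), growing as it opens, clockwise seen from above; 1.57 points straight out to the rack's -x; stop at 1.9. It turns stiffly (0.5 N at the knob) and stays where it is left, but between 0.26 and 0.11 it must be pushed over a sprung ball (2 to 3 N), which below 0.08 drives it home.
- keeper_knob (a point): Centre of the top of the upright black knob at the free end of the orange keeper bar: diameter 14 mm, 55 mm tall, its top 160 mm above the table, 145 mm from the hinge axis.
- keeper_hinge (a point): Point on the keeper bar's vertical hinge axis at the bar's mid height, 100 mm above the table (rack frame -40, +66, 100 mm). The bar is 14 mm wide, 10 mm thick (95 to 105 mm above the table) and turns in a horizontal plane just in front of the plate.
- dust_cap: Black round dust cap lying on the table, diameter 42 mm, 22 mm high, 50 g. Stays there. Origin: centre of the underside.

How it is judged:
By the outcome, as a careful person would: the job done as asked, in the order asked, and still so for the second after the job is handed in, with the robot touching nothing.
It also fails if it takes over 72 s, if anything falls off the work surface, if the arm or the gripper's body presses on something with over 40 N, if the wrist force passes 120 N, or if a joint passes its speed limit or range.

ROBOT

A 7-joint arm with a two-finger parallel gripper is mounted at the origin on the work surface. World frame = base frame: x ahead of the robot, y to its left, z up, the work surface at z = 0. Lengths are in mm, angles in rad, forces in N, time in s.
With the tool pointing down it reaches from about 425 to 1025 mm from the base axis. Payload 3.6 kg.
Tool frame: the origin (TCP) lies between the finger pads; the fingertips stand 22 mm ahead of it and the grasp point (between the pads) lies 3 mm ahead of it (r.tip_reach is the z of the fingertips in the tool frame, in mm); z points along the fingers, y is the line along which they close (so a half turn about z gives the same grasp; the last joint's range is limited). The gripper opens to 85 mm and grips with 20 to 120 N. Pads are 22 mm wide; open, the fingers measure 114 mm over their backs; the gripper's body (76 mm by 85 mm) begins 54 mm behind the grasp point. The pads swing forward as they close: fully open they stand 13 mm farther back than shut.
Start: joints at [1.081, 0.591, 0.048, 1.609, -0.033, 0.943, -0.034], TCP at [280.192, -668.672, 253.302] pointing down, gripper open.
Joint ranges: [-2.69, 2.69], [-0.47, 2.24], [-1.27, 1.36], [0.19, 2.51], [-1.53, 4.68], [0.08, 2.07], [-3.09, 3.09]. Speed limits (rad/s): [2.57, 2.57, 3.14, 3.14, 3.14, 3.14, 3.14].

INTERFACE

Orientations are given as a unit quaternion [w, x, y, z].
In Python, from plant import r gives the robot as it stands. The module is installed in compiled form; this text tells all that it offers.
- The arm moves only by the tool step_arm, never from a script. Its argument "commands" is a list of rows, each a list of 5 numbers: the finger opening in mm, from 0 to 85.4, then the shift along the tool's x, y, z in mm, then the turn about the tool's z in degrees. In form: [[gripper, x, y, z, twist], ...]. A call has 1 to 10 rows; each row is the pose to reach, as a shift and turn from the pose commanded when the call began, along the tool's axes at that moment; what a row does not reach only later rows make up. A row lasts 1/8 s, in which the tool goes at most 62.5 mm and 10.7 degrees, less where a joint would pass 70% of its speed; a pose out of reach is approached as far as the arm can. A call with a gripper value outside its range is refused whole. The fingers move at their own pace and stop on an object; "force" is the grip in N (left out, the last holds). Time passes only in rows, so rows that repeat a pose let the fingers close. It gives the time, the measured TCP pose, the force, the opening and the grip force at its end, in the units of the state.
- r.state(): the state, without advancing time (a new reading comes with each control period).
- r.snapshot(name): name is "side" or "top"; returns a dict with "color" (420x560x3 uint8, red, green, blue), "range_z" (420x560 float32, mm along the optical axis (not along the pixel's ray), 0 where there is no reading), "intrinsics" (3x3 intrinsics, pixels), "T" (4x4, takes a point from camera to world coordinates). Camera axes: x right, y down, z forward; pixel columns grow to the right and rows downward; lengths in mm; the calibration is good to about 2 mm. A picture is of the moment at which its call begins.
- r.job_done(): hands the job in; it is judged then, once.
The state is a dict: "time": time; "joint_positions": joint angles; "dq": joint speeds; "tau": joint torques, N m; "ee_pos": TCP position; "tcp_rot": TCP orientation; "wrist_force": force on the tool from outside, world axes, zero at the start; "ft_torque": the same for the moment, N m; "finger_gap": finger opening in mm; "grasp_force": force on a finger pad.
Only numpy, scipy, OpenCV 4.12 (cv2) and the standard library are available. Lean on these libraries where they do the work, as an engineer would, in place of code of your own. Each camera call takes 0.05 s, during which the arm holds its last target. There are 200 camera calls.

## Working session

There is one attempt and no reset: what is moved stays moved. The work goes in short steps, Python scripts to look and compute and a tool call to move; the robot and the scene stay as the last step left them, time stands still between calls to the robot, and variables do not carry over. Pictures are saved under pics/ and viewed, at most 10 in all, crops included, and the job is handed in when it is done.

Besides the shell and the picture viewer there is one more tool, called after "Call:" by a JSON object that holds its "method" and its "body", one argument or row to a line. step_arm: Moves the arm, as the interface text tells. Its arguments: {"type":"object","properties":{"commands":{"type":"array"},"force":{"type":"number"}},"required":["commands"]}

```bash
mkdir -p pics
cat > h.py <<'E'
import numpy as np, cv2
from plant import r
def snap(n,tag):
    s=r.snapshot(n); cv2.imwrite(f"pics/{n}_{tag}.png",s["color"][:,:,::-1]); np.savez(f"pics/{n}_{tag}.npz",**s); return s
def cloud(s):
    K=np.array(s["intrinsics"]);T=np.array(s["T"]);z=s["range_z"]
    v,u=np.mgrid[:z.shape[0],:z.shape[1]]
    P=np.stack([(u-K[0,2])/K[0,0]*z,(v-K[1,2])/K[1,1]*z,z],-1)
    return P@T[:3,:3].T+T[:3,3]
def ray(s,u,v,h):
    K=np.array(s["intrinsics"]);T=np.array(s["T"])
    d=T[:3,:3]@np.array([(u-K[0,2])/K[0,0],(v-K[1,2])/K[1,1],1]);o=T[:3,3]
    return o+d*(h-o[2])/d[2]
E
python3 - <<'E'
from h import *
a=snap("top","0");b=snap("side","0")
for s in(a,b):print(np.round(s["T"],3),s["intrinsics"])
print(r.state())
cv2.imwrite("pics/both0.png",cv2.resize(np.hstack([a["color"],b["color"]])[:,:,::-1],None,fx=.7,fy=.7))
E
```

```text
[[ 0.00000e+00 -9.95000e-01  9.90000e-02  4.87941e+02]
 [-1.00000e+00  3.00000e-03  2.90000e-02 -5.43470e+01]
 [-2.90000e-02 -9.90000e-02 -9.95000e-01  9.78286e+02]
 [ 0.00000e+00  0.00000e+00  0.00000e+00  1.00000e+00]] [[419.74816202   0.         276.25546443]
 [  0.         419.74816202 208.00744814]
 [  0.           0.           1.        ]]
[[ 9.31000e-01 -2.70000e-01  2.47000e-01  3.30364e+02]
 [-3.66000e-01 -6.79000e-01  6.36000e-01 -6.14733e+02]
 [-4.00000e-03 -6.82000e-01 -7.31000e-01  8.03768e+02]
 [ 0.00000e+00  0.00000e+00  0.00000e+00  1.00000e+00]] [[435.25331271   0.         269.1916105 ]
 [  0.         435.25331271 213.76925995]
 [  0.           0.           1.        ]]
{'time': 0.1, 'joint_positions': array([ 1.08049331,  0.59204458,  0.04825226,  1.60968338, -0.03332007,
        0.94270572, -0.03370265]), 'dq': array([-1.25372168e-03, -2.12343006e-03, -7.74371763e-04, -2.85668155e-03,
       -8.92304481e-04,  2.15665007e-05,  8.28312341e-04]), 'tau': array([ 4.90962208e-03, -5.49999833e+01,  1.55305758e+00, -1.98824877e+01,
        9.69113113e-03,  3.73652190e-03,  1.53570733e-05]), 'ee_pos': array([ 279.96821903, -668.00535262,  252.24542751]), 'tcp_rot': array([-9.91276764e-04,  9.80371611e-01,  1.97155946e-01, -2.34931586e-04]), 'wrist_force': array([-0.3948003 ,  0.12950969, -0.22136704]), 'ft_torque': array([ 0.05552524, -0.02117612, -0.0026055 ]), 'grasp_force': 0.0, 'finger_gap': 85.12382899046248}
```

View pics/top_0.png

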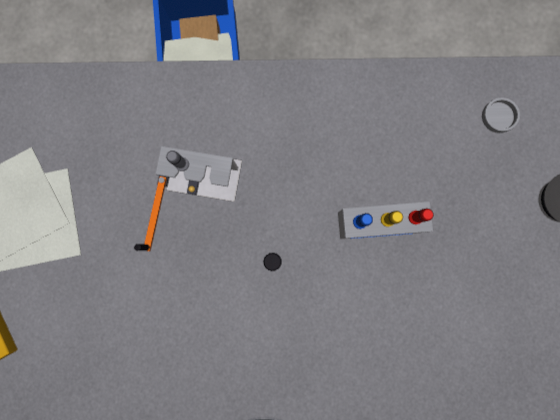

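View pics/side_0.png

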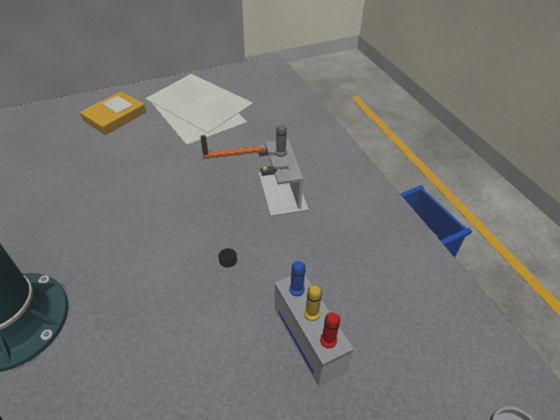

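The top view shows the stand at (388,220) with blue at its left end (362,220), the rack at (200,172) with the empty slot on its right, and the bar open from (162,180) to the knob (140,247). The cap is at (272,261). The side view agrees with this.

```bash
cat > m.py <<'E'
from h import *
S={n:dict(np.load(f"pics/{n}_0.npz")) for n in("top","side")}
for n,s in S.items():
    P=cloud(s);hsv=cv2.cvtColor(s["color"],cv2.COLOR_RGB2HSV);ok=s["range_z"]>0
    H,Sa,V=[hsv[...,i].astype(int) for i in range(3)]
    print(n)
    box=lambda x0,x1,y0,y1,z0,z1:ok&(P[...,0]>x0)&(P[...,0]<x1)&(P[...,1]>y0)&(P[...,1]<y1)&(P[...,2]>z0)&(P[...,2]<z1)
    for nm,m in dict(stand=box(350,560,-460,-150,88,102),rack=box(480,680,-20,300,104,116)&(Sa<60),
        bar=box(350,600,100,300,90,115)&(H<15)&(Sa>150)).items():
        q=P[m]; 
        if len(q)<5: print(nm,len(q));continue
        print(nm,len(q),cv2.minAreaRect(q[:,:2].astype(np.float32)),q[:,2].mean().round(1))
    for nm,m in dict(blue=(H>100)&(H<125)&(Sa>120)&box(350,560,-460,-150,105,190),grey=box(480,680,-20,300,125,200)&(Sa<60),
        knob=box(350,560,100,300,115,175),cap=box(300,500,-150,150,12,40)).items():
        q=P[m]
        if len(q)<3: print(nm,len(q));continue
        top=q[q[:,2]>q[:,2].max()-6]; v,u=np.nonzero(m)
        print(nm,len(q),'mean',q.mean(0).round(1),'topmean',top.mean(0).round(1),'zmax',q[:,2].max().round(1),'min/max',q.min(0).round(),q.max(0).round(),'px',u.mean().round(),v.mean().round())
E
python3 m.py
python3 - <<'E'
from h import *
a=np.load("pics/top_0.npz")["color"][130:265,125:260,::-1]
b=np.load("pics/side_0.npz")["color"][110:230,190:325,::-1]
f=lambda i:cv2.resize(i,(400,400*i.shape[0]//i.shape[1]),interpolation=2)
A,B=f(a),f(b);h=min(len(A),len(B));cv2.imwrite("pics/crop0.png",np.hstack([A[:h],B[:h]]))
E
```

```text
top
stand 1196 ((542.7042236328125, -261.6995849609375), (46.58992004394531, 181.82196044921875), 4.318305492401123) 94.4
rack 1324 ((655.06494140625, 146.1351318359375), (159.86993408203125, 58.59696578979492), 86.22371673583984) 109.3
bar 344 ((544.58642578125, 233.15835571289062), (15.323143005371094, 114.20768737792969), 78.8031997680664) 104.2
blue 173 mean [ 544.9 -199.3  161.8] topmean [ 546.4 -202.9  173.7] zmax 177.7 min/max [ 534. -213.  105.] [ 557. -190.  178.] px 363.0 220.0
grey 298 mean [627.2 182.8 168.8] topmean [667.1 169.9 189. ] zmax 191.9 min/max [488. 158. 125.] [679. 248. 192.] px 168.0 179.0
knob 83 mean [493.  240.  147.4] topmean [492.8 242.6 159.4] zmax 162.5 min/max [488. 235. 115.] [500. 248. 162.] px 141.0 247.0
cap 264 mean [460.9 -17.1  20.6] topmean [460.5 -17.5  21.5] zmax 25.2 min/max [440. -37.  13.] [481.   4.  25.] px 272.0 262.0
side
stand 1592 ((540.9417114257812, -261.4431457519531), (45.37080001831055, 183.73065185546875), 4.537953853607178) 96.3
rack 752 ((582.2412109375, 152.715576171875), (157.80657958984375, 208.1294708251953), 84.62525939941406) 111.2
bar 209 ((543.7665405273438, 231.92245483398438), (15.96572208404541, 114.69420623779297), 77.98533630371094) 105.1
blue 323 mean [ 541.7 -209.7  149.1] topmean [ 544.2 -205.2  176. ] zmax 179.2 min/max [ 533. -217.  105.] [ 557. -195.  179.] px 297.0 277.0
grey 337 mean [620.7 183.1 160.1] topmean [666.4 169.3 191. ] zmax 193.7 min/max [485. 156. 125.] [679. 250. 194.] px 262.0 138.0
knob 102 mean [491.7 239.2 141.7] topmean [492.1 242.  161.2] zmax 164.7 min/max [485. 233. 115.] [499. 250. 165.] px 204.0 143.0
cap 246 mean [459.4 -21.   22. ] topmean [459.8 -18.3  23.4] zmax 26.4 min/max [440. -38.  12.] [481.   2.  26.] px 227.0 256.0
```

View pics/crop0.png

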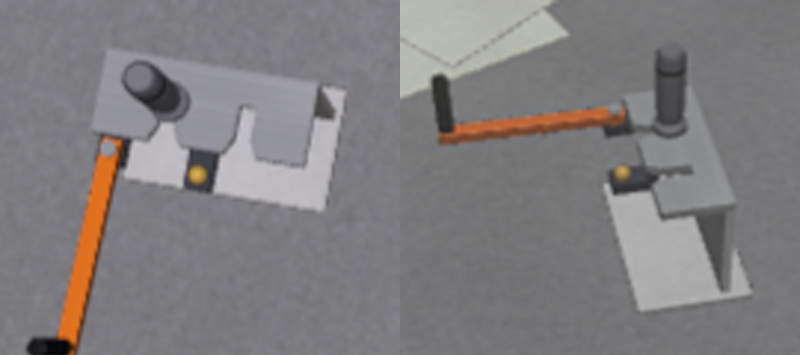

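The crop shows the empty slot on the right at crop (245,110), the ball catch at (197,175) and the bar hinge at (108,147). My boxes clipped the stand and the rack, so I'll refit both.

```bash
cat > m2.py <<'E'
from h import *
s=dict(np.load("pics/top_0.npz"))
P=cloud(s);hsv=cv2.cvtColor(s["color"],cv2.COLOR_RGB2HSV);ok=s["range_z"]>0
Sa=hsv[...,1]
def fit(x0,x1,y0,y1,z0,z1,h,sat=60,er=0):
    m=(ok&(P[...,0]>x0)&(P[...,0]<x1)&(P[...,1]>y0)&(P[...,1]<y1)&(P[...,2]>z0)&(P[...,2]<z1)&(Sa<sat)).astype(np.uint8)
    n,l,st,_=cv2.connectedComponentsWithStats(m);m=(l==1+st[1:,4].argmax()).astype(np.uint8)
    v,u=np.nonzero(m);q=np.array([ray(s,a,b,h)[:2] for a,b in zip(u,v)])
    rc=cv2.minAreaRect(q.astype(np.float32));return q,rc
q,rc=fit(350,650,-460,-100,88,102,95);print("stand",rc)
q,rc=fit(480,760,-20,320,104,116,110);print("rack",rc)
for yaw in np.deg2rad([-8.0,-8.5,-9.0]):
    ax=np.array([np.cos(yaw),np.sin(yaw)]);ay=np.array([-ax[1],ax[0]])
    X,Y=q@ax,q@ay
    print(np.rad2deg(yaw),"X",np.percentile(X,[0,1,99,100]).round(1),"Y",np.percentile(Y,[0,.5,1,99,99.5,100]).round(1))
    x0=X.max()-61
    for d in(16,20,24,28,32):
        k=np.sort(Y[abs(X-x0-d)<1.5]);g=np.diff(k);i=g.argsort()[-2:];print(d,[(k[j].round(1),k[j+1].round(1)) for j in sorted(i)])
    ymid=None
E
python3 m2.py
```

```text
stand ((550.4046020507812, -260.7158203125), (62.01934051513672, 182.56741333007812), 4.421878337860107)
rack ((663.4400024414062, 145.13717651367188), (155.72796630859375, 61.44789123535156), 80.0782241821289)
-8.0 X [604.  606.  668.  669.8] Y [157.8 158.8 159.5 312.6 313.4 314.6]
16 [(np.float64(199.7), np.float64(210.6)), (np.float64(259.6), np.float64(268.4))]
20 [(np.float64(200.1), np.float64(211.2)), (np.float64(258.2), np.float64(275.5))]
24 [(np.float64(199.0), np.float64(211.6)), (np.float64(250.1), np.float64(278.3))]
28 [(np.float64(199.6), np.float64(212.2)), (np.float64(251.2), np.float64(289.9))]
32 [(np.float64(197.9), np.float64(202.4)), (np.float64(251.9), np.float64(294.9))]
-8.5 X [602.5 604.2 665.6 667.1] Y [163.5 164.4 165.1 318.2 318.8 319.9]
16 [(np.float64(205.2), np.float64(217.8)), (np.float64(269.3), np.float64(273.9))]
20 [(np.float64(205.5), np.float64(218.5)), (np.float64(263.7), np.float64(280.9))]
24 [(np.float64(204.1), np.float64(217.1)), (np.float64(257.7), np.float64(283.8))]
28 [(np.float64(204.8), np.float64(217.8)), (np.float64(256.7), np.float64(290.9))]
32 [(np.float64(203.4), np.float64(216.0)), (np.float64(252.9), np.float64(300.4))]
-9.0 X [601.  602.4 663.1 664.4] Y [169.2 169.9 170.6 323.8 324.4 325.3]
16 [(np.float64(210.2), np.float64(223.2)), (np.float64(274.7), np.float64(279.3))]
20 [(np.float64(211.0), np.float64(221.5)), (np.float64(269.1), np.float64(286.4))]
24 [(np.float64(209.6), np.float64(222.2)), (np.float64(263.2), np.float64(289.3))]
28 [(np.float64(210.4), np.float64(222.9)), (np.float64(259.8), np.float64(296.4))]
32 [(np.float64(210.7), np.float64(221.6)), (np.float64(258.4), np.float64(306.0))]
```

```bash
cat >> h.py <<'E'
def go(x,y,z,ang):
    """shift/twist from the present pose to world x,y,z with tool y along ang (deg, mod 180)"""
    from scipy.spatial.transform import Rotation as Ro
    st=r.state();w=st["tcp_rot"];R=Ro.from_quat([w[1],w[2],w[3],w[0]]).as_matrix()
    d=R.T@(np.array([x,y,z])-st["ee_pos"]);a=np.degrees(np.arctan2(R[1,1],R[0,1]))
    t=-((ang-a+90)%180-90)
    print("t",round(st["time"],2),"pos",st["ee_pos"].round(1),"yang",a.round(1),"tilt",R[:,2].round(3),"shift",d.round(1),"twist",round(t,1),"gap",round(st["finger_gap"],1),"F",st["wrist_force"].round(1),"q7",st["joint_positions"][6].round(2))
E
python3 -c "
from h import *
go(545.9,-202.9,253,4.4)"
```

```text
t 0.1 pos [ 280.  -668.   252.2] yang -67.3 tilt [-0.001  0.002 -1.   ] shift [ 4.251e+02 -3.261e+02 -1.000e-01] twist -71.7 gap 85.1 F [-0.4  0.1 -0.2] q7 -0.03
```

Call:
{"method": "step_arm", "body": {
  "commands": [
    [65,47,-36,0,-8],
    [65,94,-73,0,-16],
    [65,142,-109,0,-24],
    [65,189,-145,0,-32],
    [65,236,-182,0,-40],
    [65,283,-218,0,-48],
    [65,331,-254,0,-56],
    [65,378,-291,0,-64],
    [65,425,-327,0,-71.6],
    [65,425,-327,0,-71.6]
  ],
  "force": 40
}}

```text
time: 1.35
ee_pos: [548.7, -196.1, 253.5]
tcp_rot: [-0.0, 0.676, 0.737, 0.002]
wrist_force: [0.0, -1.2, -1.0]
finger_gap: 65.0
grasp_force: 0.0
```

```bash
python3 -c "
from h import *
go(545.9,-202.9,145,4.4)"
```

```text
t 1.35 pos [ 548.7 -196.1  253.5] yang 5.0 tilt [ 0.002  0.004 -1.   ] shift [ -6.9  -3.6 108.5] twist 0.6 gap 65.0 F [ 0.  -1.2 -1. ] q7 0.16
```

Call:
{"method": "step_arm", "body": {
  "commands": [
    [65,0,0,0,0],
    [65,0,0,0,0],
    [65,0,0,0,0],
    [65,0,0,0,0]
  ]
}}

```text
time: 1.85
ee_pos: [545.4, -203.8, 253.3]
tcp_rot: [0.0, 0.68, 0.733, -0.0]
wrist_force: [0.8, 0.4, 0.7]
finger_gap: 65.2
grasp_force: 0.0
```

```bash
python3 -c "
from h import *
go(545.9,-202.9,145,4.4)"
```

```text
t 1.85 pos [ 545.4 -203.8  253.3] yang 4.2 tilt [-0. -0. -1.] shift [  0.9   0.6 108.3] twist -0.2 gap 65.2 F [0.8 0.4 0.7] q7 0.16
```

Call:
{"method": "step_arm", "body": {
  "commands": [
    [65,1,0.5,30,0],
    [65,1,0.5,60,0],
    [65,1,0.5,90,0],
    [65,1,0.5,106,0],
    [65,1,0.5,106,0],
    [65,1,0.5,106,0],
    [40,1,0.5,106,0],
    [20,1,0.5,106,0],
    [15,1,0.5,106,0],
    [15,1,0.5,106,0]
  ]
}}

```text
time: 3.1
ee_pos: [546.5, -202.0, 148.1]
tcp_rot: [0.0, 0.68, 0.733, 0.0]
wrist_force: [-1.6, 0.3, 5.2]
finger_gap: 24.0
grasp_force: 39.2
```

Call:
{"method": "step_arm", "body": {
  "commands": [
    [15,0,0,0,0],
    [15,0,0,0,0],
    [15,0,0,0,0]
  ],
  "force": 60
}}

```text
time: 3.48
ee_pos: [546.5, -201.9, 148.2]
tcp_rot: [0.0, 0.68, 0.733, 0.0]
wrist_force: [-0.7, -0.0, 5.9]
finger_gap: 23.8
grasp_force: 58.3
```

```bash
python3 -c "
from h import *
go(545.9,-202.9,250,4.4);print(r.state()['grasp_force'])
s=snap('side','1');cv2.imwrite('pics/c1.png',cv2.resize(s['color'][200:400,230:400,::-1],None,fx=2.5,fy=2.5))"
```

```text
t 3.48 pos [ 546.5 -201.9  148.2] yang 4.3 tilt [ 0.001 -0.001 -1.   ] shift [  -1.    -0.6 -101.8] twist -0.1 gap 23.8 F [-0.7 -0.   5.9] q7 0.09
58.325573801994324
```

View pics/c1.png

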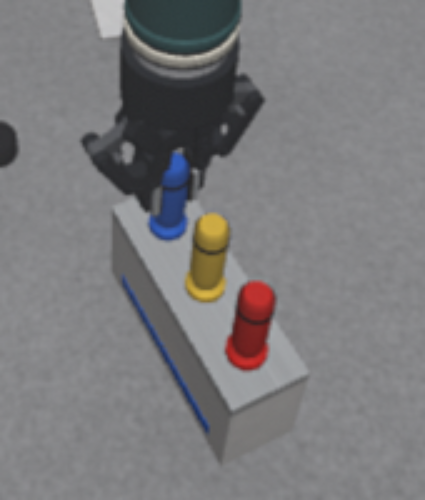

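The fingers hold the blue handle with the collar still on the stand. Next I'll lift it straight up.

Call:
{"method": "step_arm", "body": {
  "commands": [
    [15,0,0,-15,0],
    [15,0,0,-35,0],
    [15,0,0,-60,0],
    [15,0,0,-85,0],
    [15,0,0,-110,0],
    [15,0,0,-110,0],
    [15,0,0,-110,0]
  ]
}}

```text
time: 4.4
ee_pos: [545.5, -201.7, 256.7]
tcp_rot: [-0.001, 0.68, 0.733, -0.0]
wrist_force: [-0.7, 0.3, -0.6]
finger_gap: 23.2
grasp_force: 58.8
```

```bash
python3 -c "
from h import *
go(584.1,127.1,258,-9.2)"
```

```text
t 4.4 pos [ 545.5 -201.7  256.7] yang 4.3 tilt [-0.001  0.    -1.   ] shift [324.9  63.3  -1.3] twist 13.5 gap 23.2 F [-0.7  0.3 -0.6] q7 0.16
```

Call:
{"method": "step_arm", "body": {
  "commands": [
    [15,40,8,0,1.5],
    [15,85,17,0,3.5],
    [15,130,25,0,5.5],
    [15,175,34,0,7.5],
    [15,220,43,0,9.5],
    [15,265,52,0,11.5],
    [15,300,58,0,12.5],
    [15,325,63,0,13.5],
    [15,325,63,0,13.5],
    [15,325,63,0,13.5]
  ]
}}

```text
time: 5.65
ee_pos: [583.8, 125.5, 256.1]
tcp_rot: [-0.0, 0.762, 0.648, -0.001]
wrist_force: [-0.5, 0.1, -1.2]
finger_gap: 23.7
grasp_force: 58.8
```

Call:
{"method": "step_arm", "body": {
  "commands": [
    [15,0,0,25,0],
    [15,0,0,55,0],
    [15,0,0,80,0],
    [15,0,0,84,0],
    [15,0,0,84,0],
    [15,0,0,84,0]
  ]
}}

```text
time: 6.4
ee_pos: [585.3, 126.9, 174.5]
tcp_rot: [0.001, 0.762, 0.648, 0.001]
wrist_force: [0.0, 0.7, -1.2]
finger_gap: 23.8
grasp_force: 58.9
```

```bash
python3 -c "
from h import *
go(658.1,115.1,171,-9.2)
a=snap('top','2');b=snap('side','2')
f=lambda i,w:cv2.resize(i,(400,400),interpolation=2)
cv2.imwrite('pics/c2.png',np.hstack([f(a['color'][130:265,125:260,::-1],0),f(b['color'][100:235,185:320,::-1],0)]))
for s in (a,b):
  P=cloud(s);hsv=cv2.cvtColor(s['color'],cv2.COLOR_RGB2HSV);m=(hsv[...,0]>100)&(hsv[...,0]<125)&(hsv[...,1]>120)&(P[...,2]>100)&(P[...,1]>0)&(P[...,0]<700)
  q=P[m];print(len(q)); print(q.mean(0),q.min(0),q.max(0)) if len(q) else 0
"
```

```text
t 6.4 pos [585.3 126.9 174.5] yang -9.2 tilt [ 0.002  0.    -1.   ] shift [-0.  73.7  3.6] twist 0.0 gap 23.8 F [ 0.   0.7 -1.2] q7 -0.68
97
[580.59555596 113.35164632 160.50077191] [562.78051953  90.00175186 124.60236036] [598.18841672 123.369598   290.76966715]
271
[581.06235115 117.53215662 166.05168479] [569.96823362 110.4714654  123.06666362] [594.46475    132.26347554 205.029431  ]
```

View pics/c2.png

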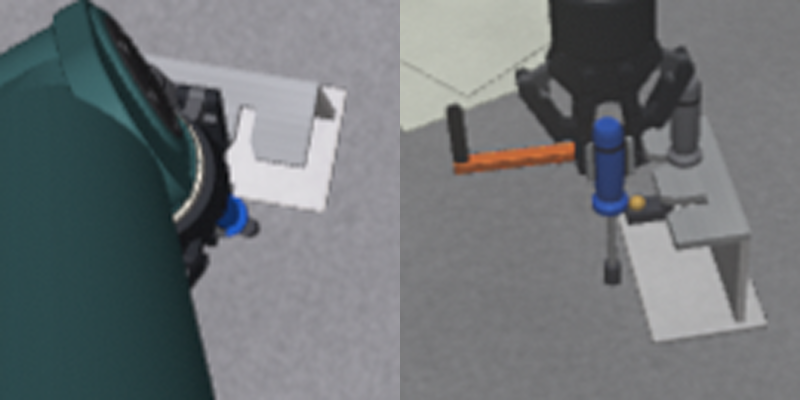

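The top view is mostly blocked by the arm. In the side view the driver hangs upright in front of the plate, with its collar above the plate top and its socket below it. I'll slide it in slowly.

Call:
{"method": "step_arm", "body": {
  "commands": [
    [15,1,8,3,0],
    [15,1,18,3,0],
    [15,1,28,3,0],
    [15,1,36,3,0],
    [15,1,42,3,0],
    [15,1,48,3,0],
    [15,1,52,3,0],
    [15,1,52,3,0]
  ]
}}

```text
time: 7.5
ee_pos: [636.2, 119.7, 170.3]
tcp_rot: [0.0, 0.761, 0.648, 0.0]
wrist_force: [0.7, 0.1, -1.3]
finger_gap: 23.6
grasp_force: 58.9
```

```bash
python3 -c "
from h import *
go(658.1,116.1,171,-9.2)
b=snap('side','3');a=snap('top','3')
f=lambda i,w:cv2.resize(i,(400,400),interpolation=2)
cv2.imwrite('pics/c3.png',np.hstack([f(a['color'][130:265,125:260,::-1],0),f(b['color'][115:215,220:320,::-1],0)]))"
```

```text
t 7.5 pos [636.2 119.7 170.3] yang -9.2 tilt [ 0.  0. -1.] shift [-0.1 22.2 -0.7] twist 0.0 gap 23.6 F [ 0.7  0.1 -1.3] q7 -0.64
```

View pics/c3.png

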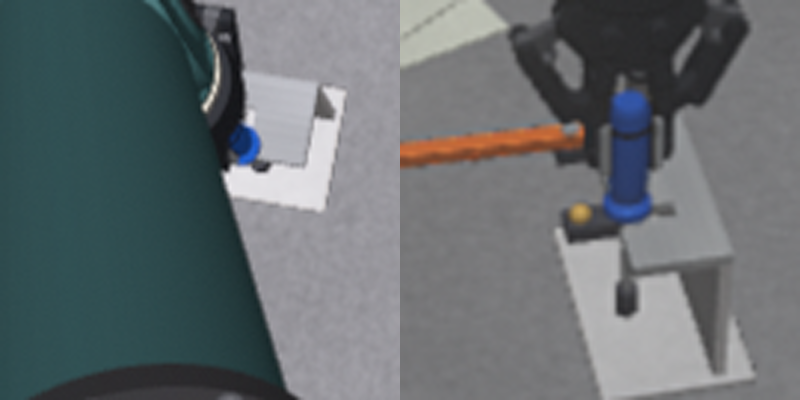

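The shaft is in the mouth, no contact force has shown up, and the collar is just above the plate. I'll continue to the back.

Call:
{"method": "step_arm", "body": {
  "commands": [
    [15,0,5,0,0],
    [15,0,10,0,0],
    [15,0,14,0,0],
    [15,0,18,0,0],
    [15,0,21,0,0],
    [15,0,23,0,0],
    [15,0,23,0,0],
    [15,0,23,0,0]
  ]
}}

```text
time: 8.6
ee_pos: [658.5, 116.2, 170.2]
tcp_rot: [-0.0, 0.761, 0.648, -0.0]
wrist_force: [-0.3, -0.3, -0.1]
finger_gap: 23.7
grasp_force: 58.9
```

```bash
python3 -c "
from h import *
go(658.1,116.1,163,-9.2)"
```

```text
t 8.6 pos [658.5 116.2 170.2] yang -9.2 tilt [-0. -0. -1.] shift [-0.1 -0.3  7.2] twist 0.0 gap 23.7 F [-0.3 -0.3 -0.1] q7 -0.63
```

Call:
{"method": "step_arm", "body": {
  "commands": [
    [15,0,1,0,0],
    [15,0,1.5,0,0],
    [15,0,2,0,0],
    [15,0,2,0,0],
    [15,0,2,0,0]
  ]
}}

```text
time: 9.22
ee_pos: [660.6, 115.8, 170.3]
tcp_rot: [-0.0, 0.761, 0.648, -0.0]
wrist_force: [-0.1, -0.4, -1.3]
finger_gap: 23.9
grasp_force: 58.9
```

Call:
{"method": "step_arm", "body": {
  "commands": [
    [15,0,0.5,0,0],
    [15,0,1,0,0],
    [15,0,1.5,0,0],
    [15,0,1.5,0,0]
  ]
}}

```text
time: 9.72
ee_pos: [661.7, 115.6, 170.2]
tcp_rot: [-0.0, 0.761, 0.648, -0.0]
wrist_force: [-1.5, 0.4, -0.5]
finger_gap: 23.6
grasp_force: 58.9
```

Call:
{"method": "step_arm", "body": {
  "commands": [
    [15,0,0.5,0,0],
    [15,0,1,0,0],
    [15,0,1,0,0]
  ]
}}

```text
time: 10.1
ee_pos: [662.0, 115.6, 170.0]
tcp_rot: [-0.001, 0.761, 0.648, -0.001]
wrist_force: [-3.7, 1.1, 1.4]
finger_gap: 23.9
grasp_force: 59.2
```

I've felt the back of the slot at a TCP x of about 661.5. I'll back off about 1.5 mm and let it down.

Call:
{"method": "step_arm", "body": {
  "commands": [
    [15,0,-2.5,0,0],
    [15,0,-2.5,2,0],
    [15,0,-2.5,4,0],
    [15,0,-2.5,5,0],
    [15,0,-2.5,6,0],
    [15,0,-2.5,6,0]
  ]
}}

```text
time: 10.85
ee_pos: [660.8, 115.7, 164.2]
tcp_rot: [0.0, 0.761, 0.648, 0.0]
wrist_force: [-0.3, -0.1, -0.8]
finger_gap: 24.0
grasp_force: 58.9
```

Call:
{"method": "step_arm", "body": {
  "commands": [
    [15,0,0,0.5,0],
    [15,0,0,1,0],
    [15,0,0,1.5,0],
    [15,0,0,1.5,0]
  ]
}}

```text
time: 11.35
ee_pos: [660.7, 115.8, 163.3]
tcp_rot: [0.0, 0.761, 0.648, 0.0]
wrist_force: [-1.1, -0.0, 3.2]
finger_gap: 23.7
grasp_force: 59.3
```

Call:
{"method": "step_arm", "body": {
  "commands": [
    [26,0,0,0,0],
    [29,0,0,0,0],
    [36,0,0,0,0],
    [48,0,0,0,0],
    [50,0,0,-10,0],
    [50,0,0,-40,0],
    [50,0,0,-80,0],
    [50,0,0,-120,0],
    [50,0,0,-120,0],
    [50,0,0,-120,0]
  ]
}}

```text
time: 12.6
ee_pos: [660.3, 115.6, 282.9]
tcp_rot: [0.0, 0.761, 0.648, -0.0]
wrist_force: [0.3, -0.8, -1.2]
finger_gap: 50.1
grasp_force: 0.0
```

```bash
python3 -c "
from h import *
go(658.1,116.1,163,-9.2)
b=snap('side','4');a=snap('top','4')
f=lambda i,w:cv2.resize(i,(400,400),interpolation=2)
cv2.imwrite('pics/c4.png',np.hstack([f(a['color'][130:265,125:260,::-1],0),f(b['color'][115:215,220:320,::-1],0)]))"
```

```text
t 12.6 pos [660.3 115.6 282.9] yang -9.2 tilt [-0. -0. -1.] shift [  0.2  -2.2 119.9] twist 0.0 gap 50.1 F [ 0.3 -0.8 -1.2] q7 -0.58
```

View pics/c4.png

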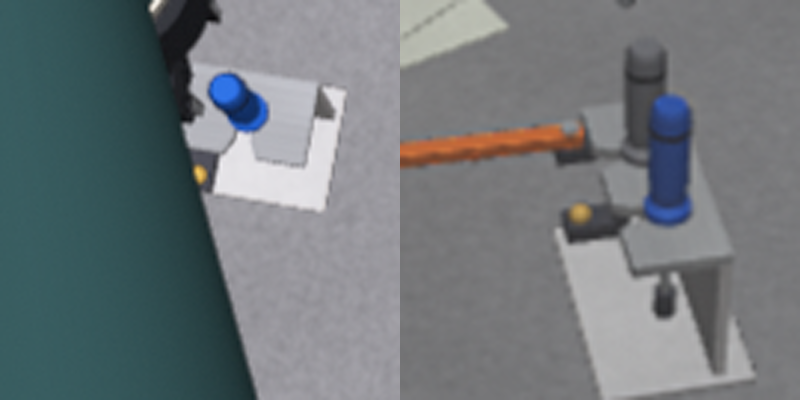

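Blue hangs upright with its collar flat, at the slot's end. Next is the bar: I'll bring the closed fingers behind the knob.

```bash
python3 -c "
from h import *
go(497.7,276,282,78.7)"
```

```text
t 12.7 pos [659.7 115.4 281.5] yang -9.2 tilt [-0.003 -0.001 -1.   ] shift [ 132.8 -185.5   -0.2] twist -87.9 gap 50.3 F [-0.3  0.4 -0.4] q7 -0.58
```

Call:
{"method": "step_arm", "body": {
  "commands": [
    [30,15,-21,0,-10],
    [10,30,-42,0,-20],
    [0,45,-63,0,-30],
    [0,60,-84,0,-40],
    [0,75,-105,0,-50],
    [0,90,-126,0,-60],
    [0,105,-147,0,-70],
    [0,120,-168,0,-80],
    [0,133,-185,0,-88],
    [0,133,-185,0,-88]
  ]
}}

```text
time: 13.95
ee_pos: [497.4, 277.5, 281.9]
tcp_rot: [-0.001, 0.096, 0.995, -0.0]
wrist_force: [0.2, -0.2, -0.4]
finger_gap: -0.1
grasp_force: 0.0
```

Call:
{"method": "step_arm", "body": {
  "commands": [
    [0,0,0,0,0],
    [0,0,0,30,0],
    [0,0,0,70,0],
    [0,0,0,110,0],
    [0,0,0,134,0],
    [0,0,0,134,0],
    [0,0,0,134,0],
    [0,0,0,134,0]
  ]
}}

```text
time: 14.95
ee_pos: [500.1, 276.9, 150.1]
tcp_rot: [0.001, 0.098, 0.995, 0.001]
wrist_force: [-0.7, -0.1, 0.1]
finger_gap: -0.0
grasp_force: 0.0
```

```bash
cat > arc.py <<'E'
from h import *
import sys
# waypoints of the push: fingers 'off' mm behind the knob centre at bar angles a (deg from shut), tool y along the tangent
H=np.array([633.7,214.2]);off=float(sys.argv[1])
for a in map(float,sys.argv[2:]):
    th=np.deg2rad(260.8-a);k=H+144.5*np.array([np.cos(th),np.sin(th)])
    p=k-off*np.array([-np.sin(th),np.cos(th)])
    print(a,p.round(1),end=' ');go(p[0],p[1],148,np.rad2deg(th)+90)
E
python3 arc.py 21.5 92 84 76 68 60 52 44 36 28 20 12 5
```

```text
92.0 [496.1 263.4] t 14.95 pos [500.1 276.9 150.1] yang 78.8 tilt [ 0.002  0.001 -1.   ] shift [  1.3 -14.1   2.1] twist -0.0 gap -0.0 F [-0.7 -0.1  0.1] q7 0.24
84.0 [490.6 243.7] t 14.95 pos [500.1 276.9 150.1] yang 78.8 tilt [ 0.002  0.001 -1.   ] shift [  2.9 -34.4   2. ] twist -8.0 gap -0.0 F [-0.7 -0.1  0.1] q7 0.24
76.0 [487.9 223.5] t 14.95 pos [500.1 276.9 150.1] yang 78.8 tilt [ 0.002  0.001 -1.   ] shift [  1.6 -54.8   2. ] twist -16.0 gap -0.0 F [-0.7 -0.1  0.1] q7 0.24
68.0 [488.  203.2] t 14.95 pos [500.1 276.9 150.1] yang 78.8 tilt [ 0.002  0.001 -1.   ] shift [ -2.5 -74.7   2. ] twist -24.0 gap -0.0 F [-0.7 -0.1  0.1] q7 0.24
60.0 [491. 183.] t 14.95 pos [500.1 276.9 150.1] yang 78.8 tilt [ 0.002  0.001 -1.   ] shift [ -9.3 -93.9   2. ] twist -32.0 gap -0.0 F [-0.7 -0.1  0.1] q7 0.24
52.0 [496.7 163.4] t 14.95 pos [500.1 276.9 150.1] yang 78.8 tilt [ 0.002  0.001 -1.   ] shift [ -18.7 -112.     1.9] twist -40.0 gap -0.0 F [-0.7 -0.1  0.1] q7 0.24
44.0 [505.1 144.9] t 14.95 pos [500.1 276.9 150.1] yang 78.8 tilt [ 0.002  0.001 -1.   ] shift [ -30.6 -128.6    1.9] twist
[... 171 characters left out ...]
0 gap -0.0 F [-0.7 -0.1  0.1] q7 0.24
28.0 [529.2 112.1] t 14.95 pos [500.1 276.9 150.1] yang 78.8 tilt [ 0.002  0.001 -1.   ] shift [ -60.6 -156.     2. ] twist -64.0 gap -0.0 F [-0.7 -0.1  0.1] q7 0.24
20.0 [544.4  98.6] t 14.95 pos [500.1 276.9 150.1] yang 78.8 tilt [ 0.002  0.001 -1.   ] shift [ -78.1 -166.4    2. ] twist -72.0 gap -0.0 F [-0.7 -0.1  0.1] q7 0.24
12.0 [561.4  87.3] t 14.95 pos [500.1 276.9 150.1] yang 78.8 tilt [ 0.002  0.001 -1.   ] shift [ -97.  -174.1    2. ] twist -80.0 gap -0.0 F [-0.7 -0.1  0.1] q7 0.24
5.0 [577.4  79.4] t 14.95 pos [500.1 276.9 150.1] yang 78.8 tilt [ 0.002  0.001 -1.   ] shift [-114.2 -178.7    2. ] twist -87.0 gap -0.0 F [-0.7 -0.1  0.1] q7 0.24
```

Call:
{"method": "step_arm", "body": {
  "commands": [
    [0,1,-7,0,0],
    [0,1.3,-14,0,0],
    [0,2,-24,0,-4],
    [0,3,-34,0,-8],
    [0,2.3,-45,0,-12],
    [0,1.6,-55,0,-16],
    [0,-0.5,-65,0,-20],
    [0,-2.5,-75,0,-24],
    [0,-6,-84,0,-28],
    [0,-9,-94,0,-32]
  ]
}}

```text
time: 16.2
ee_pos: [489.8, 181.9, 149.0]
tcp_rot: [0.0, -0.182, 0.983, 0.0]
wrist_force: [0.4, -0.0, -0.2]
finger_gap: 0.1
grasp_force: 0.3
```

```bash
cat > knob.py <<'E'
from h import *
import sys
for n in("top","side"):
    s=snap(n,sys.argv[1]);P=cloud(s);hsv=cv2.cvtColor(s["color"],cv2.COLOR_RGB2HSV).astype(int)
    m=(hsv[...,0]<14)&(hsv[...,1]>150)&(P[...,2]>85)&(P[...,2]<120)&(P[...,1]>0)&(P[...,1]<300)&(P[...,0]>470)&(P[...,0]<660)
    q=P[m][:,:2].astype(np.float32)
    if len(q)>10:
        rc=cv2.minAreaRect(q);l=cv2.fitLine(q,cv2.DIST_HUBER,0,.01,.01).ravel();a=np.degrees(np.arctan2(-l[1],-l[0]))%180+180
        print(n,len(q),np.round(rc[1]),"bar deg open",(260.8-a+90)%180-90,"ends",q[q[:,1].argmin()],q[q[:,1].argmax()])
    else:print(n,len(q))
E
python3 knob.py 5; python3 arc.py 21.5 60 52 44 36 28 20 | sed 's/tilt.*shift/shift/'
```

```text
top 317 [132.  14.] bar deg open 60.496597 ends [525.1547  166.90683] [629.5352  219.00494]
side 255 [157.  15.] bar deg open 58.513428 ends [497.05963 151.40363] [625.7685  215.32346]
60.0 [491. 183.] t 16.3 pos [489.7 180.5 148.6] yang 110.7 shift [-2.   1.9  0.6] twist -0.1 gap -0.2 F [-0.2 -0.2 -0. ] q7 0.8
52.0 [496.7 163.4] t 16.3 pos [489.7 180.5 148.6] yang 110.7 shift [ -0.5 -18.5   0.6] twist -8.1 gap -0.2 F [-0.2 -0.2 -0. ] q7 0.8
44.0 [505.1 144.9] t 16.3 pos [489.7 180.5 148.6] yang 110.7 shift [ -1.8 -38.8   0.6] twist -16.1 gap -0.2 F [-0.2 -0.2 -0. ] q7 0.8
36.0 [516.  127.6] t 16.3 pos [489.7 180.5 148.6] yang 110.7 shift [ -5.9 -58.8   0.7] twist -24.1 gap -0.2 F [-0.2 -0.2 -0. ] q7 0.8
28.0 [529.2 112.1] t 16.3 pos [489.7 180.5 148.6] yang 110.7 shift [-12.7 -78.    0.7] twist -32.1 gap -0.2 F [-0.2 -0.2 -0. ] q7 0.8
20.0 [544.4  98.6] t 16.3 pos [489.7 180.5 148.6] yang 110.7 shift [-22.2 -96.    0.7] twist -40.1 gap -0.2 F [-0.2 -0.2 -0. ] q7 0.8
```

The bar follows and is now at about 60°. I'll keep pushing.

Call:
{"method": "step_arm", "body": {
  "commands": [
    [0,-1.5,-9,0,-4],
    [0,-0.5,-19,0,-8],
    [0,-1,-29,0,-12],
    [0,-2,-39,0,-16],
    [0,-4,-49,0,-20],
    [0,-6,-59,0,-24],
    [0,-9,-69,0,-28],
    [0,-13,-78,0,-32],
    [0,-17,-87,0,-36],
    [0,-22,-96,0,-40]
  ]
}}

```text
time: 17.55
ee_pos: [544.2, 100.5, 148.8]
tcp_rot: [-0.0, -0.507, 0.862, 0.0]
wrist_force: [-1.1, -0.1, 0.0]
finger_gap: -0.1
grasp_force: 0.3
```

```bash
python3 knob.py 6; python3 arc.py 21.5 20 16 12 8 4 0 | sed 's/tilt.*shift/shift/'
```

```text
top 0
side 74 [95. 12.] bar deg open 20.956802 ends [565.1833   80.20663] [610.9924  161.87337]
20.0 [544.4  98.6] t 17.65 pos [545.1  99.8 148.6] yang 150.7 shift [ 1.4 -0.   0.6] twist -0.1 gap -0.1 F [ 0.  -0.1 -0.1] q7 1.57
16.0 [552.7  92.6] t 17.65 pos [545.1  99.8 148.6] yang 150.7 shift [  2.6 -10.1   0.6] twist -4.1 gap -0.1 F [ 0.  -0.1 -0.1] q7 1.57
12.0 [561.4  87.3] t 17.65 pos [545.1  99.8 148.6] yang 150.7 shift [  3.  -20.3   0.6] twist -8.1 gap -0.1 F [ 0.  -0.1 -0.1] q7 1.57
8.0 [570.4  82.5] t 17.65 pos [545.1  99.8 148.6] yang 150.7 shift [  2.7 -30.5   0.6] twist -12.1 gap -0.1 F [ 0.  -0.1 -0.1] q7 1.57
4.0 [579.8  78.4] t 17.65 pos [545.1  99.8 148.6] yang 150.7 shift [  1.7 -40.7   0.6] twist -16.1 gap -0.1 F [ 0.  -0.1 -0.1] q7 1.57
0.0 [589.4  75. ] t 17.65 pos [545.1  99.8 148.6] yang 150.7 shift [ -0.  -50.7   0.6] twist -20.1 gap -0.1 F [ 0.  -0.1 -0.1] q7 1.57
```

Call:
{"method": "step_arm", "body": {
  "commands": [
    [0,2,-5,0,-2],
    [0,2.5,-10,0,-4],
    [0,3,-15,0,-6],
    [0,3,-20,0,-8],
    [0,3,-25,0,-10],
    [0,2.7,-30,0,-12],
    [0,2.2,-35,0,-14],
    [0,1.7,-40,0,-16],
    [0,1.7,-41,0,-16],
    [0,1.7,-41,0,-16]
  ]
}}

```text
time: 18.9
ee_pos: [579.2, 79.5, 148.9]
tcp_rot: [-0.0, -0.621, 0.784, -0.0]
wrist_force: [0.2, 0.0, -0.0]
finger_gap: 0.2
grasp_force: 0.0
```

```bash
python3 knob.py 7; python3 arc.py 21.5 2 0 | sed 's/tilt.*shift/shift/'
```

```text
top 0
side 26 [72. 10.] bar deg open 4.577423 ends [604.49805   66.033005] [617.05347 136.68703]
2.0 [584.5  76.6] t 19.0 pos [579.2  79.5 148.9] yang 166.8 shift [ 1.5 -5.8  0.9] twist -2.0 gap 0.3 F [0.4 0.5 0. ] q7 1.88
0.0 [589.4  75. ] t 19.0 pos [579.2  79.5 148.9] yang 166.8 shift [  2.  -10.9   0.9] twist -4.0 gap 0.3 F [0.4 0.5 0. ] q7 1.88
```

Call:
{"method": "step_arm", "body": {
  "commands": [
    [0,1,-3,0,-1],
    [0,1.5,-6,0,-2],
    [0,2,-8,0,-3],
    [0,2,-10,0,-4],
    [0,2,-11,0,-4],
    [0,2,-11,0,-4]
  ]
}}

```text
time: 19.75
ee_pos: [589.7, 74.8, 148.7]
tcp_rot: [-0.0, -0.648, 0.761, 0.0]
wrist_force: [-0.8, 0.0, 0.4]
finger_gap: -0.1
grasp_force: 0.0
```

Call:
{"method": "step_arm", "body": {
  "commands": [
    [0,0,-1,0,0],
    [0,0,-2,0,0],
    [0,0,-2,0,0]
  ]
}}

```text
time: 20.12
ee_pos: [590.1, 74.7, 148.6]
tcp_rot: [-0.001, -0.649, 0.761, 0.001]
wrist_force: [-5.5, 0.3, 2.5]
finger_gap: 0.1
grasp_force: 2.7
```

The knob meets a firm stop at the predicted shut position. I'll back off, retreat and check.

Call:
{"method": "step_arm", "body": {
  "commands": [
    [0,0,10,0,0],
    [0,0,30,0,0],
    [0,0,50,-20,0],
    [0,0,70,-60,0],
    [0,60,70,-100,0],
    [0,120,70,-120,0],
    [0,180,70,-120,0],
    [0,240,70,-120,0],
    [0,240,70,-120,0],
    [0,240,70,-120,0]
  ]
}}

```text
time: 21.38
ee_pos: [484.6, -151.7, 268.9]
tcp_rot: [0.001, -0.648, 0.762, -0.0]
wrist_force: [-0.0, 0.7, 0.2]
finger_gap: -0.0
grasp_force: 0.0
```

```bash
python3 knob.py 8; python3 -c "
from h import *
go(600,-150,270,0)
a=np.load('pics/top_8.npz');b=np.load('pics/side_8.npz')
f=lambda i:cv2.resize(i,(400,400),interpolation=2)
cv2.imwrite('pics/c8.png',np.hstack([f(a['color'][100:300,120:320,::-1]),f(b['color'][115:235,205:325,::-1])]))"
```

```text
top 355 [159.  17.] bar deg open 0.68066406 ends [610.0785  65.4701] [631.5586  223.07268]
side 0
t 21.48 pos [ 484.9 -149.6  269.2] yang 171.0 tilt [ 0.002  0.    -1.   ] shift [ -17.6 -113.7   -0.6] twist -9.0 gap 0.1 F [-0.1  0.8  1.2] q7 2.52
```

View pics/c8.png

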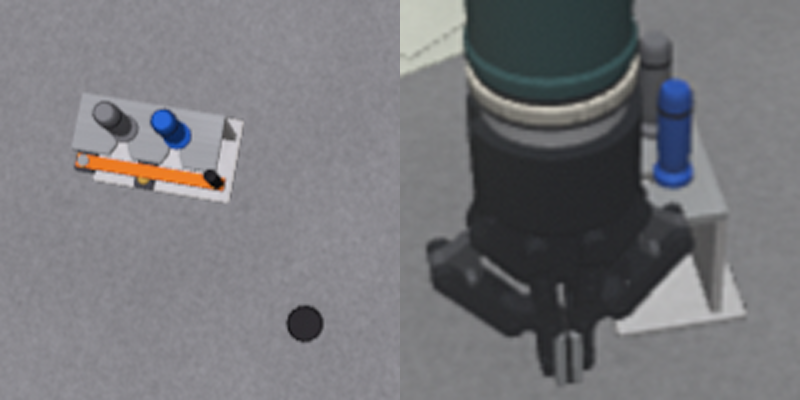

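The bar lies along the front edge across both mouths, blue stands like grey, and the cap hasn't moved. I'm handing it in.

```bash
python3 -c "
from plant import r
print(r.job_done())"
```

```text
the job is handed in; nothing more can be done
None
```

The job is handed in, with no verdict shown: the blue driver hangs upright at the back of the empty slot and the keeper bar is shut against its stop. The other drivers and the dust cap were not touched, and it took about 21.5 s of the 72 s.

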